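# Set a ground plate on a magnetic chuck against both rails

### The job

Pick up the white-nosed brass drift from the mat and, with it and not with the fingers, gently nudge the steel plate on the magnetic chuck (a press of 10 to 25 N is right): first back until its long edge is felt to press home on the back rail, then along until its short edge is felt to press home on the end rail, so that it lies square in the corner. Then swing the chuck's lever all the way over to ON, lay the drift back on the mat, and leave everything else on the bench where it is.

Things in the scene. Friction and masses are not known exactly. Their poses are not given: they have to be found in the camera images.
- chuck: grey magnetic chuck fixed to the bench; its level top face is striped with brass, 150 mm (x) by 300 mm (y), 60 mm above the bench. Two steel rails, 10 mm thick, stand 10 mm above the face: the back rail along its +x edge, the end rail along its +y edge. Origin at the centre of its underside; x, y along its sides (at yaw 0 +x away from the robot, +y to its left), z up
- back_rail: dark steel rail bolted along the chuck's +x side, 10 mm thick (x), 288 mm long (y), its top 10 mm above the chuck's face; origin at the middle of its underside, 5 mm behind its inner face, 24 mm below the chuck's face
- end_rail: dark steel rail bolted along the chuck's +y end, 10 mm thick (y), 150 mm long (x), its top 10 mm above the chuck's face; origin at the middle of its underside, 5 mm behind its inner face, 24 mm below the chuck's face
- chuck_corner (a point): inner corner of the rails on the chuck's top face, at +75 mm x, +150 mm y, 60 mm z of the chuck. Axes are the chuck's: +x points squarely into the back rail, whose inner face is x = 0, +y squarely into the end rail, whose inner face is y = 0, z up
- plate: loose ground steel plate with holes, 70 mm (x) by 110 mm (y) by 15 mm thick, about 0.6 kg, lying flat on the chuck 18 mm or more from its place at each rail, turned by up to 0.3 rad; origin at the centre of its underside, +x towards its edge that belongs on the back rail, +y towards its edge that belongs on the end rail. Slides at roughly 2 to 9 N
- plate_bl (a point): bottom corner of the plate at +35 mm x, +55 mm y of it, the corner that belongs in the chuck's corner (chuck_corner)
- plate_br (a point): bottom corner of the plate at +35 mm x, -55 mm y: the other end of the long edge that belongs on the back rail
- plate_fl (a point): bottom corner of the plate at -35 mm x, +55 mm y: the other end of the short edge that belongs on the end rail
- drift: loose setting drift lying on the mat: a brass bar of 16 mm square section with a round white nylon nose (ball of 8 mm radius) at its +x end, 150 mm long in all, 0.28 kg; origin at the centre of its underside (middle of the length, near the centre of mass), x along the bar, z up
- drift_tip (a point): foremost point of the drift's white nose, 75 mm from its origin along its x, at the height of its axis (8 mm above its underside)
- lever (a joint): angle of the chuck's lever: 0 is OFF (leaning to the chuck's -x, 45 degrees above level), 1.571 rad the ON stop (leaning to +x, 45 degrees above level). It swings over the top in an upright plane along the chuck's x, needs about 2 N at the knob, square to the arm, and stays where it is left. The plate does not move when it is switched
- lever_knob (a point): centre of the black ball knob (26 mm across) at the end of the lever, 110 mm from lever_pivot; the lever's arm is a 10 mm round rod
- lever_pivot (a point): point on the lever's axle, in the plane in which the arm swings, 35 mm outside the chuck's end that has no rail, 32 mm above the bench; its axes are the chuck's: x as in chuck_corner (OFF lies on the -x side, ON on the +x side), y along the axle
- tool_mat: dark rubber mat fixed on the bench, 240 mm (x) by 210 mm (y) by 4 mm thick; origin at the centre of its underside, on the bench
- spanner: loose steel spanner lying on the mat beside the drift, 190 mm long along its x, up to 38 mm wide, 8 mm thick; leave it
- calipers: loose digital calipers lying on the bench, 235 mm long along x, 80 mm over the jaws; leave them
- spray_can: red spray can standing on the bench, 65 mm across, 190 mm tall; leave it
- jar: clear jar with black cap standing on the bench, 60 mm across, 70 mm tall; leave it
- nozzle_nut: steel injector nozzle nut standing on the bench, 26 mm across, 90 mm tall; leave it
There are look-alikes about, which are no part of the job. Of the things shaped like the plate, the steel one is meant. Several things have the shape of the drift; the one meant has the colours described above.

How it is judged:
By the outcome, as a careful person would: the job done as asked, in the order asked, and still so for the second after the job is handed in, with the robot touching nothing.
It also fails if it takes over 72 s, if anything falls off the work surface, if the arm or the gripper's body presses on something with over 40 N, if the wrist force passes 120 N, or if a joint passes its speed limit or range.

### The arm

A 7-joint arm with a two-finger parallel gripper is mounted at the origin on the work surface. World frame = base frame: x ahead of the robot, y to its left, z up, the work surface at z = 0. Lengths are in mm, angles in rad, forces in N, time in s.
With the tool pointing down it reaches from about 350 to 900 mm from the base axis. Payload 19.9 kg.
Tool frame: the origin (TCP) lies midway between the tips of the shut fingers; the grasp point (between the pads) lies 19 mm behind it; z points along the fingers, y is the direction in which the jaws open and shut (so a half turn about z gives the same grasp; the last joint's range is limited). The gripper opens to 85 mm and grips with 20 to 120 N. Pads are 22 mm wide; open, the fingers measure 114 mm over their backs; the gripper's body (76 mm by 85 mm) begins 54 mm behind the grasp point. The pads swing forward as they close: fully open they stand 13 mm farther back than shut.
Start: joints at [-1.337, 0.417, -0.01, 1.614, 0.005, 1.111, -0.053], TCP at [170.188, 601.363, 231.26] pointing down, gripper open.
Joint ranges: [-2.81, 2.81], [-0.39, 2.02], [-1.27, 1.25], [0.06, 2.57], [-1.19, 4.33], [0.19, 2], [-2.82, 2.82]. Speed limits (rad/s): [1.89, 1.89, 2.39, 2.39, 3.01, 3.01, 3.01].

### API

Orientations are given as a rotation vector (axis times angle).
In Python, from station import r gives the robot as it stands.
- The arm moves only by the tool servo_tool, never from a script. Its argument "series" is text: rows parted by semicolons, each of 4 numbers parted by spaces: the shift along the tool's x, y, z in units of 40 mm (1.0 is 40 mm), then the turn about the tool's z in units of 8 degrees (1.0 is 8 degrees). In form: tx ty tz spin; .... A call has 1 to 8 rows; each row is the pose to reach, as a shift and turn from the pose commanded when the call began, along the tool's axes at that moment; what a row does not reach only later rows make up. A row lasts 1/10 s, in which the tool goes at most 50 mm and 8.59 degrees, less where a joint would pass 70% of its speed; a pose out of reach is approached as far as the arm can. A call with a gripper value outside its range is refused whole. "grip" is the opening, from -1 (shut) to 1 (fully open), set as the call begins (left out, the last holds). The fingers move at their own pace and stop on an object; "squeeze" is the grip in N (left out, the last holds). Time passes only in rows, so rows that repeat a pose let the fingers close. It gives the time, the measured TCP pose, the force and the opening at its end, in the units of the state.
- r.get_state(): the state, without advancing time (a new reading comes with each control period).
- r.snapshot(name): name is "scene" or "top" or "wrist"; returns the picture (420x560x3 uint8, red, green, blue); there is no depth.
- r.get_calibration(name): a dict with "K" (3x3 intrinsics, pixels), "view" (4x4, takes a point from world to camera coordinates); the wrist camera has in their place "tool_from_camera" (4x4, takes a point from camera to tool coordinates, whose origin is the TCP and whose axes are the flange's). Camera axes: x right, y up, looking along -z (the intrinsics and any distortion apply to the point x, -y, -z); pixel columns grow to the right and rows downward; lengths in mm; the calibration is good to about 2 mm. A picture is of the moment at which its call begins: read the wrist's pose just before it. get_calibration takes no time and is no camera call.
- r.hand_in(): hands the job in, once; it reports no verdict.
The state is a dict: "clock": time; "joint_positions": joint angles; "joint_vel": joint speeds; "tau": joint torques, N m; "position": TCP position; "tcp_rot": TCP orientation; "contact_force": force on the tool from outside, world axes, zero at the start; "ft_torque": the same for the moment, N m; "opening": finger opening in mm.
Only numpy, scipy, OpenCV 4.12 (cv2) and the standard library are available. Lean on these libraries where they do the work, as an engineer would, in place of code of your own. Each camera call takes 0.05 s, during which the arm holds its last target.

## Working session

There is one attempt and no reset: what is moved stays moved. The work goes in short steps, Python scripts to look and compute and a tool call to move; the robot and the scene stay as the last step left them, time stands still between calls to the robot, and variables do not carry over. Pictures are saved under pics/ and viewed, and the job is handed in when it is done.

Besides the shell and the picture viewer there is one more tool, called in YAML: its name, and indented under it one key for each argument. servo_tool: Moves the arm, as the interface text tells. Its arguments: {"type":"object","properties":{"series":{"type":"string"},"grip":{"type":"number"},"squeeze":{"type":"number"}},"required":["series"]}

```bash
mkdir -p pics; ls; python3 - <<'E'
from station import r
import cv2,numpy as np,json
np.set_printoptions(suppress=True,precision=4)
print(r.get_state())
for n in ["scene","top","wrist"]:
    print(n,r.get_calibration(n))
for n in ["scene","top"]:
    im=r.snapshot(n); cv2.imwrite(f"pics/{n}0.png",im[:,:,::-1])
E
```

```text
pics
{'clock': 0.0, 'joint_positions': array([-1.3365,  0.418 , -0.0103,  1.6142,  0.0047,  1.1107, -0.053 ]), 'joint_vel': array([ 0.0002,  0.0013, -0.0003, -0.0013,  0.0003, -0.0016,  0.0005]), 'tau': array([  0.0001, -86.4436,   0.6786, -43.4894,   0.019 ,   0.0075,
         0.0001]), 'position': array([170.0691, 601.0449, 230.6546]), 'tcp_rot': array([-0.4318, -3.1117,  0.002 ]), 'contact_force': array([ 0.8496, -0.5368,  0.7409]), 'ft_torque': array([-0.0021,  0.0054, -0.0538]), 'opening': 85.56469801172484}
scene {'K': array([[405.6421,   0.    , 278.85  ],
       [  0.    , 405.6421, 207.4255],
       [  0.    ,   0.    ,   1.    ]]), 'view': array([[    0.8765,     0.4809,    -0.0217,  -485.2199],
       [   -0.2395,     0.4748,     0.8469,    38.7305],
       [    0.4176,    -0.7371,     0.5313, -1418.2049],
       [    0.    ,     0.    ,     0.    ,     1.    ]])}
top {'K': array([[477.5118,   0.    , 273.4189],
       [  0.    , 477.5118, 213.4882],
       [  0.    ,   0.    ,   1.    ]]), 'view': array([[   -0.0135,    -0.9997,     0.0186,    -9.1202],
       [    0.9813,    -0.0096,     0.1923,  -541.8802],
       [   -0.1921,     0.0208,     0.9812, -1428.2864],
       [    0.    ,     0.    ,     0.    ,     1.    ]])}
wrist {'K': array([[309.5619,   0.    , 278.3738],
       [  0.    , 309.5619, 208.6029],
       [  0.    ,   0.    ,   1.    ]]), 'tool_from_camera': array([[   0.0002,    0.9656,    0.2602,   65.5435],
       [   1.    ,   -0.0001,   -0.0003,    0.3283],
       [  -0.0003,    0.2602,   -0.9656, -142.8313],
       [   0.    ,    0.    ,    0.    ,    1.    ]])}
```

View pics/scene0.png

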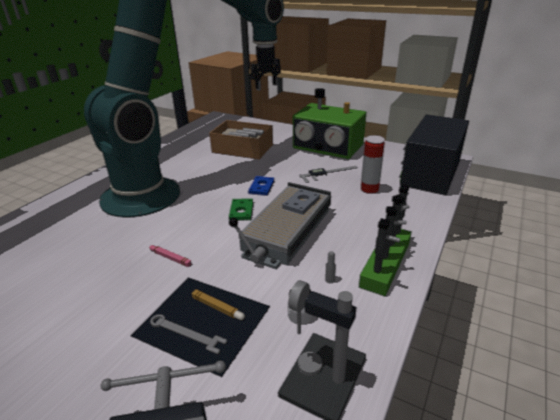

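View pics/top0.png

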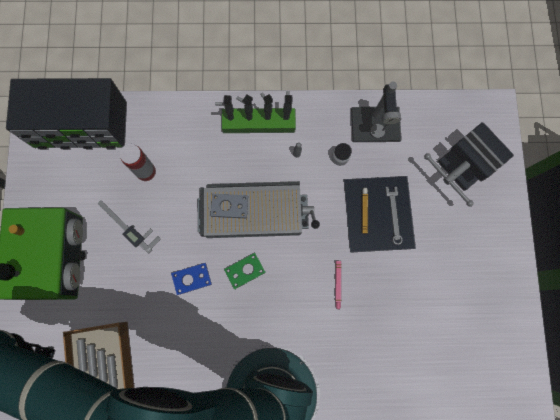

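Candidates in the top picture:
- Drift shape: brass bar with white nose on the mat at (365,210), and a pink one on the bench at (338,284). I choose the mat one.
- Plate shape: steel on the chuck at (229,206), blue at (192,279), green at (245,270). I choose the steel one.

Close crops next.

```bash
python3 - <<'E'
import cv2
im=cv2.imread("pics/top0.png")
cv2.imwrite("pics/c1.png",cv2.resize(im[170:255,335:425],None,fx=7,fy=7,interpolation=cv2.INTER_CUBIC))
cv2.imwrite("pics/c2.png",cv2.resize(im[170:250,190:330],None,fx=5.7,fy=5.7,interpolation=cv2.INTER_CUBIC))
E
```

```text
(no output)
```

View pics/c1.png

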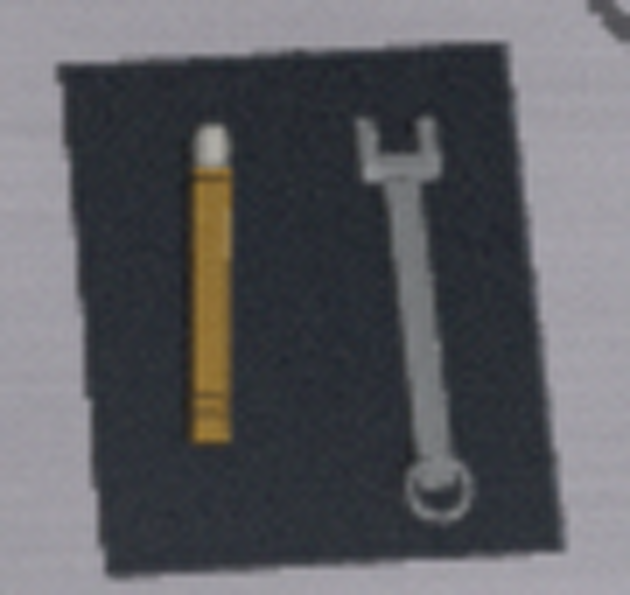

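View pics/c2.png

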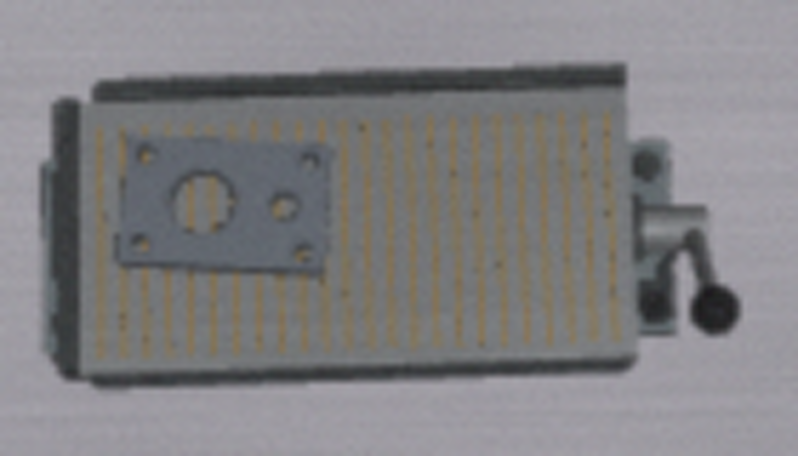

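```bash
cat > h.py <<'E'
import numpy as np
from station import r
np.set_printoptions(suppress=True,precision=3)
def ray(name,uv,T=None):
    c=r.get_calibration(name); K=c["K"]
    d=np.array([(uv[0]-K[0,2])/K[0,0],-(uv[1]-K[1,2])/K[1,1],-1.])
    if name=="wrist":
        M=T@c["tool_from_camera"]
    else: M=np.linalg.inv(c["view"])
    return M[:3,3],M[:3,:3]@d
def bp(name,uv,z,T=None):
    o,d=ray(name,uv,T); return o+d*(z-o[2])/d[2]
def proj(name,P,T=None):
    c=r.get_calibration(name);K=c["K"]
    M=c["view"] if name!="wrist" else np.linalg.inv(T@c["tool_from_camera"])
    p=M[:3,:3]@np.asarray(P,float)+M[:3,3]
    return np.array([K[0,0]*p[0]/-p[2]+K[0,2],K[1,1]*-p[1]/-p[2]+K[1,2]])
def tool():
    from scipy.spatial.transform import Rotation as R
    s=r.get_state();T=np.eye(4);T[:3,:3]=R.from_rotvec(s["tcp_rot"]).as_matrix();T[:3,3]=s["position"];return T
E
python3 - <<'E'
from h import *
print("cam",ray("top",(0,0))[0],ray("scene",(0,0))[0])
c1=lambda x,y:((x+.5)/7-.5+335,(y+.5)/7-.5+170)
c2=lambda x,y:((x+.5)/5.7-.5+190,(y+.5)/5.7-.5+170)
a=bp("top",c1(211,123),12);b=bp("top",c1(211,443),20);print("drift tip",a,"tail",b,np.linalg.norm(a-b))
for n,p in dict(tl=(60,65),tr=(507,43),bl=(108,575),br=(564,548)).items(): print("mat",n,bp("top",c1(*p),4))
for n,p in dict(fl=(82,376),fr=(633,358),br=(625,88),bl=(84,100)).items(): print("face",n,bp("top",c2(*p),60))
for n,p in dict(bl=(122,130),br=(333,145),fl=(117,263),fr=(323,272)).items(): print("plate",n,bp("top",c2(*p),75))
print("knob",bp("top",c2(715,309),32+78))
T=tool();print(T)
E
```

```text
cam [ 257.253   15.404 1505.757] [1026.819 -830.38   710.181]
drift tip [ 633.639 -312.857   12.   ] tail [ 482.985 -303.606   20.   ] 151.1498433399379
mat tl [ 664.095 -245.41     4.   ]
mat tr [ 672.962 -455.507    4.   ]
mat bl [ 425.596 -257.251    4.   ]
mat br [ 435.532 -465.491    4.   ]
face fl [473.822 197.458  60.   ]
face fr [480.432 -97.948  60.   ]
face br [630.156 -97.217  60.   ]
face bl [625.967 198.563  60.   ]
plate bl [605.299 175.993  75.   ]
plate br [595.964  62.371  75.   ]
plate fl [532.318 177.809  75.   ]
plate fr [526.331  67.937  75.   ]
knob [ 498.085 -137.457  110.   ]
[[ -0.962   0.272  -0.    170.152]
 [  0.272   0.962  -0.001 601.071]
 [ -0.     -0.001  -1.    230.698]
 [  0.      0.      0.      1.   ]]
```

servo_tool:
  series: "-0.75 -0.67 -0.04 1; -1.5 -1.34 -0.09 2; -2.25 -2.01 -0.14 3; -3 -2.68 -0.18 4; -3.75 -3.35 -0.22 5; -4.5 -4.02 -0.27 6; -5.25 -4.69 -0.31 7; -6 -5.36 -0.36 8"

```text
clock: 0.9
position: [343.2, 328.1, 245.6]
tcp_rot: [-2.022, -2.404, 0.0]
contact_force: [0.7, 0.6, -0.2]
opening: 85.6
```

```bash
cat >> h.py <<'E'
def want(p,yaw_y=None):
    "units to reach world p with tool y at azimuth yaw_y (rad)"
    T=tool(); d=T[:3,:3].T@(np.asarray(p,float)-T[:3,3])/40
    a=np.arctan2(T[1,1],T[0,1]); s=0
    if yaw_y is not None: s=-((yaw_y-a+np.pi)%(2*np.pi)-np.pi)*180/np.pi/8
    s0=r.get_state();print("pos",s0["position"],"yaz",a,"units",d,"spin",s,"F",s0["contact_force"],"t",s0["clock"],"open",s0["opening"]); return d,s
E
python3 -c "
from h import *
want([520,50,260],-1.571+.02);print(r.get_state()['joint_positions'])"
```

```text
pos [343.216 328.094 245.625] yaz 0.17225773751967824 units [-7.607  3.162 -0.36 ] spin 12.341924421642572 F [ 0.719  0.563 -0.224] t 0.9 open 85.63312211990795
[-1.109  0.131  0.307  1.967 -0.046  1.05  -0.609]
```

servo_tool:
  series: "-0.95 0.4 -0.05 1; -1.9 0.8 -0.09 2; -2.85 1.2 -0.14 3; -3.8 1.6 -0.18 4; -4.75 2 -0.22 5; -5.7 2.4 -0.27 6; -6.65 2.8 -0.31 7; -7.6 3.15 -0.36 8"

```text
clock: 1.7
position: [521.1, 51.3, 260.1]
tcp_rot: [2.989, 0.968, -0.0]
contact_force: [1.2, 0.8, 0.4]
opening: 85.2
```

servo_tool:
  series: "0 0 0 1; 0 0 0 2; 0 0 0 3; 0 0 0 4; 0 0 0 4.35; 0 0 0 4.35"

```text
clock: 2.3
position: [520.4, 52.9, 259.9]
tcp_rot: [3.141, 0.037, -0.001]
contact_force: [-0.8, 0.2, 0.5]
opening: 85.4
```

```bash
python3 -c "
from h import *
import cv2
want([520,50,260],-1.571+.02);print(r.get_state()['joint_positions']);T=tool();np.save('T1.npy',T)
im=r.snapshot('wrist');cv2.imwrite('pics/w1.png',im[:,:,::-1])"
```

```text
pos [520.377  52.939 259.88 ] yaz -1.546977315336494 units [-0.011  0.073 -0.003] spin 0.02881035669136119 F [-0.792  0.188  0.451] t 2.3 open 85.4389692769982
[-0.813  0.26   0.774  1.852 -0.202  1.11  -1.512]
```

View pics/w1.png

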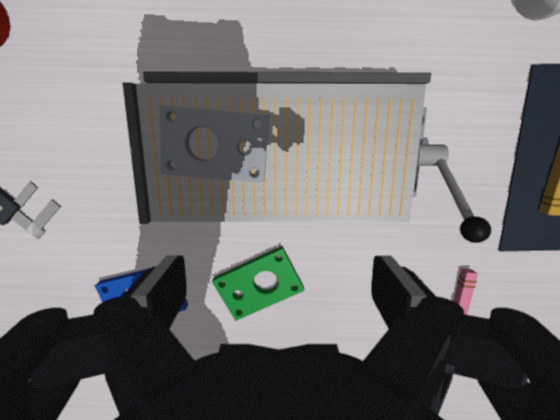

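```bash
python3 - <<'E'
import cv2
im=cv2.imread("pics/w1.png")
c=im[60:230,120:290]; c=cv2.convertScaleAbs(c,alpha=1.3,beta=10)
cv2.imwrite("pics/c3.png",cv2.resize(c,None,fx=3.5,fy=3.5,interpolation=cv2.INTER_CUBIC))
cv2.imwrite("pics/c4.png",cv2.resize(im[60:250,390:510],None,fx=3.1,fy=3.1,interpolation=cv2.INTER_CUBIC))
E
```

```text
(no output)
```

View pics/c3.png

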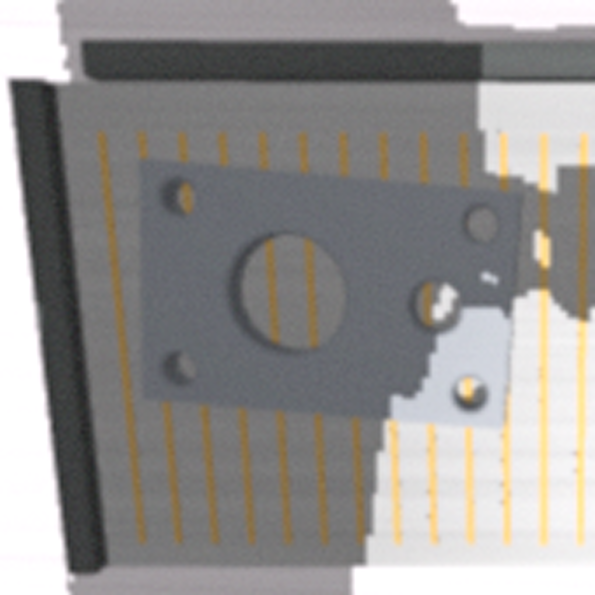

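View pics/c4.png

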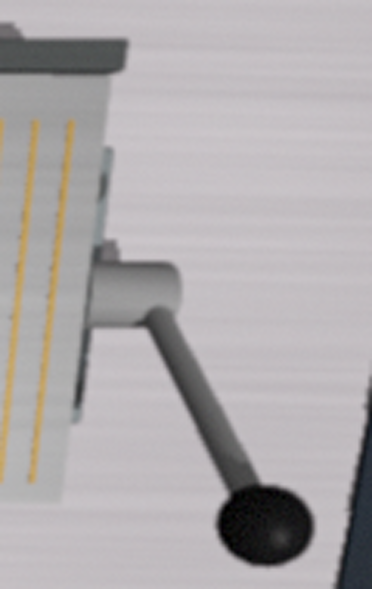

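```bash
python3 - <<'E'
from h import *
T=np.load("T1.npy")
c3=lambda x,y:((x+.5)/3.5-.5+120,(y+.5)/3.5-.5+60)
c4=lambda x,y:((x+.5)/3.1-.5+390,(y+.5)/3.1-.5+60)
F={n:bp("wrist",p,60,T) for n,p in dict(corner=c3(60,82),fl=c3(105,566),br=c4(110,75),fr=c4(64,502)).items()}
for k,v in F.items(): print("face",k,v)
P={n:bp("wrist",c3(*p),75,T) for n,p in dict(bl=(140,158),br=(523,190),fl=(143,400),fr=(504,427)).items()}
for k,v in P.items(): print("plate",k,v)
print(np.linalg.norm(P['bl']-P['br']),np.linalg.norm(P['fl']-P['fr']),np.linalg.norm(P['bl']-P['fl']))
print("knob w",bp("wrist",c4(266,525),110,T),"knob top",bp("top",((715.5)/5.7-.5+190,309.5/5.7-.5+170),110))
# fits
def fit(A,B):
    A=np.array(A,float);B=np.array(B,float);a=A.mean(0);b=B.mean(0);H=(A-a).T@(B-b)
    th=np.arctan2(H[0,1]-H[1,0],H[0,0]+H[1,1]);R=np.array([[np.cos(th),-np.sin(th)],[np.sin(th),np.cos(th)]])
    t=b-R@a;return th,t,np.abs((A@R.T+t)-B)
print("chuck",fit([[0,0],[-150,0],[0,-300],[-150,-300]],[F[k][:2] for k in('corner','fl','br','fr')]))
print("plate",fit([[35,55],[35,-55],[-35,55],[-35,-55]],[P[k][:2] for k in('bl','br','fl','fr')]))
E
```

```text
face corner [624.71 202.09  60.  ]
face fl [474.96  201.483  60.   ]
face br [631.107 -95.917  60.   ]
face fr [ 481.933 -100.782   60.   ]
plate bl [603.163 174.615  75.   ]
plate br [597.01   64.489  75.   ]
plate fl [533.14  179.031  75.   ]
plate fr [527.465  69.182  75.   ]
110.29838393241168 109.99538975856093 70.16288678294397
knob w [ 491.041 -144.095  110.   ] knob top [ 498.085 -137.457  110.   ]
chuck (np.float64(0.021479682978223166), array([624.939, 203.295]), array([[0.228, 1.204],
       [0.013, 1.41 ],
       [0.275, 0.719],
       [0.517, 0.925]]))
plate (np.float64(-0.05701092750377193), array([565.195, 121.829]), array([[0.108, 0.13 ],
       [0.006, 0.436],
       [0.246, 0.297],
       [0.348, 0.269]]))
```

```bash
python3 - <<'E'
from h import *
T=np.load("T1.npy")
kw=(266.5/3.1-.5+390,525.5/3.1-.5+60); kt=((715.5)/5.7-.5+190,309.5/5.7-.5+170)
o1,d1=ray("wrist",kw,T);o2,d2=ray("top",kt)
A=np.c_[d1,-d2];s=np.linalg.lstsq(A,o2-o1,rcond=None)[0]
print(o1+d1*s[0],o2+d2*s[1])
c,s_=np.cos(.0215),np.sin(.0215);Rm=np.array([[c,-s_],[s_,c]]);cor=np.array([625,203.])
for a in (0,.1,.2,.3):
    th=np.pi-np.pi/4-a
    l=np.array([-75+110*np.cos(th),-335]);p=np.r_[cor+Rm@l,32+110*np.sin(th)]
    print(a,p,"top",proj("top",p)-kt,"wrist",proj("wrist",p,T)-kw,"scene",proj("scene",p))
E
python3 - <<'E'
import cv2
im=cv2.imread("pics/scene0.png")
cv2.imwrite("pics/c5.png",cv2.resize(im[185:275,210:300],None,fx=6,fy=6,interpolation=cv2.INTER_CUBIC))
E
```

```text
[ 495.192 -135.46   122.707] [ 495.861 -136.046  122.887]
0 [ 479.456 -135.207  109.782] top [-0.575  6.213] wrist [-11.106  10.626] scene [228.186 225.537]
0.1 [ 487.607 -135.032  117.158] top [-0.46  3.09] wrist [-5.4    5.497] scene [230.563 223.974]
0.2 [ 496.455 -134.842  123.684] top [-0.386 -0.241] wrist [ 0.237 -0.941] scene [233.228 222.728]
0.3 [ 505.909 -134.638  129.294] top [-0.355 -3.743] wrist [ 5.701 -8.693] scene [236.156 221.82 ]
```

View pics/c5.png

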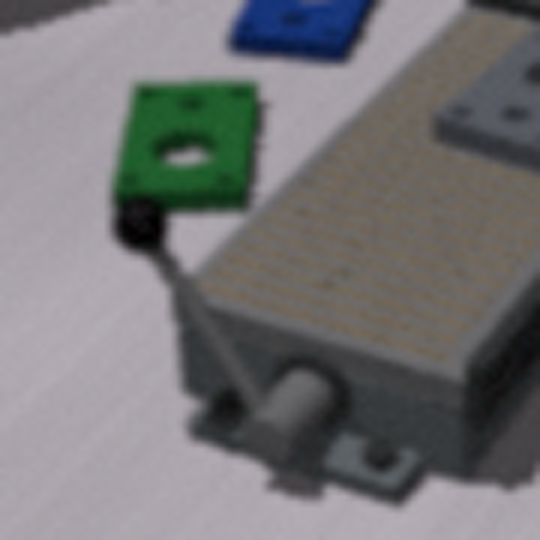

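```bash
python3 -c "
from h import *
want([560,-308,140],-1.632)"
```

```text
pos [520.433  52.931 259.948] yaz -1.5447908994947457 units [0.755 9.045 3.001] spin 0.6245891742604118 F [0.605 0.742 0.247] t 2.35 open 85.42482790610185
```

servo_tool:
  series: "0.1 1.1 0.2 0.2; 0.2 2.2 0.4 0.4; 0.3 3.3 0.7 0.6; 0.4 4.4 1.1 0.62; 0.5 5.5 1.6 0.62; 0.6 6.6 2.1 0.62; 0.7 7.7 2.6 0.62; 0.75 8.8 2.95 0.62"

```text
clock: 3.15
position: [558.9, -299.7, 140.4]
tcp_rot: [-3.139, 0.094, 0.002]
contact_force: [1.2, 0.5, 0.8]
opening: 85.6
```

servo_tool:
  series: "0 0.25 0.05 0; 0 0.25 0.05 0"

```text
clock: 3.35
position: [557.4, -310.4, 139.4]
tcp_rot: [3.139, -0.1, -0.002]
contact_force: [-0.4, 0.4, 0.6]
opening: 85.3
```

```bash
python3 -c "
from h import *
import cv2
want([560,-308,140],-1.632);print(r.get_state()['joint_positions']);T=tool();np.save('T2.npy',T)
im=r.snapshot('wrist');cv2.imwrite('pics/w2.png',im[:,:,::-1])"
```

```text
pos [ 557.366 -310.437  139.378] yaz -1.6346377299358246 units [ 0.062 -0.065 -0.016] spin -0.01889134910225841 F [-0.383  0.363  0.558] t 3.35 open 85.31946156873964
[-0.047  0.644  0.725  1.676 -0.487  1.011 -0.791]
```

View pics/w2.png

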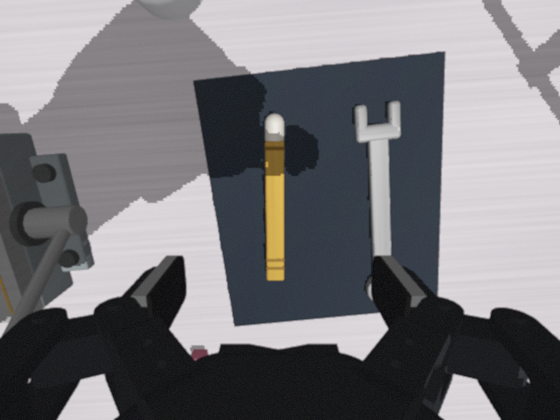

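```bash
python3 -c "
import cv2
im=cv2.imread('pics/w2.png')
cv2.imwrite('pics/c6.png',cv2.resize(im[100:295,225:325],None,fx=3,fy=3,interpolation=cv2.INTER_CUBIC))"
```

```text
(no output)
```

View pics/c6.png

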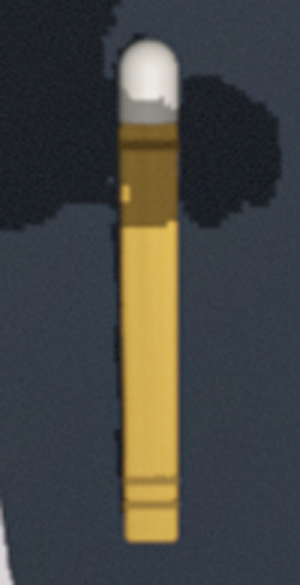

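```bash
python3 - <<'E'
from h import *
T=np.load("T2.npy")
c=lambda x,y:((x+.5)/3-.5+225,(y+.5)/3-.5+100)
tip=bp("wrist",c(149,39),13,T); 
A=(bp("wrist",c(119,125),20,T)+bp("wrist",c(180,125),20,T))/2
B=(bp("wrist",c(124,543),20,T)+bp("wrist",c(179,543),20,T))/2
print(tip,A,B,np.linalg.norm((tip-B)[:2]),np.linalg.norm(bp("wrist",c(119,125),20,T)-bp("wrist",c(180,125),20,T)))
v=(A-B)[:2];print("yaw",np.arctan2(v[1],v[0]),"mid",(tip+B)/2, "mid from tail",B[:2]+75*v/np.linalg.norm(v))
E
python3 -c "
from h import *
want([558.5,-308.5,60],-1.632)"
```

```text
[ 633.295 -311.634   13.   ] [ 610.386 -310.32    20.   ] [ 482.922 -302.401   20.   ] 150.6551738764702 16.84636255564965
yaw -0.062045914939482215 mid [ 558.108 -307.017   16.5  ] mid from tail [ 557.778 -307.052]
pos [ 558.189 -308.574  139.828] yaz -1.6328342942435934 units [ 0.009 -0.002  1.996] spin -0.005975192378744223 F [0.474 0.954 0.428] t 3.4 open 85.7461510954508
```

servo_tool:
  series: "0 -0.03 0.8 0; 0 -0.03 1.6 0; 0 -0.03 2.3 0; 0 -0.03 2.8 0; 0 -0.03 3.1 0; 0 -0.03 3.25 0; 0 -0.03 3.3 0; 0 -0.03 3.3 0"
  grip: -0.1
  squeeze: 80

```text
clock: 4.2
position: [559.1, -307.0, 8.9]
tcp_rot: [3.14, -0.097, 0.001]
contact_force: [-0.5, -0.1, 0.3]
opening: 38.2
```

```bash
python3 -c "
from h import *
want([558,-307.3,7.5],-1.633)"
```

```text
pos [ 559.123 -307.025    8.879] yaz -1.6323667850191566 units [-0.028  0.009  0.034] spin 0.004535068240848406 F [-0.477 -0.133  0.261] t 4.2 open 38.2290076801638
```

servo_tool:
  series: "0 0 0.03 0; 0 0 0.03 0; 0 0 0.03 0; 0 0 0.03 0; 0 0 0.03 0; 0 0 0.03 0"
  grip: -1
  squeeze: 80

```text
clock: 4.8
position: [559.0, -307.3, 7.8]
tcp_rot: [3.14, -0.097, 0.002]
contact_force: [-1.4, 1.9, 7.9]
opening: 13.8
```

servo_tool:
  series: "0 0 -0.5 0; 0 0 -1.2 0; 0 0 -2 0; 0 0 -2.5 0; 0 0 -2.5 0"

```text
clock: 5.3
position: [559.8, -308.1, 111.1]
tcp_rot: [3.138, -0.098, 0.007]
contact_force: [0.1, -1.3, -2.7]
opening: 13.4
```

```bash
python3 -c "
from h import *
import cv2
want([440,120,140],-1.571+.0215);print(r.get_state()['joint_positions']);T=tool();np.save('T3.npy',T)
im=r.snapshot('wrist');cv2.imwrite('pics/w3.png',im[:,:,::-1])"
```

```text
pos [ 559.805 -308.058  111.069] yaz -1.633164290386893 units [ -3.653 -10.493  -0.757] spin -0.5992013418907388 F [ 0.135 -1.295 -2.703] t 5.3 open 13.39653104291858
[-0.037  0.676  0.702  1.696 -0.517  0.959 -0.773]
```

View pics/w3.png

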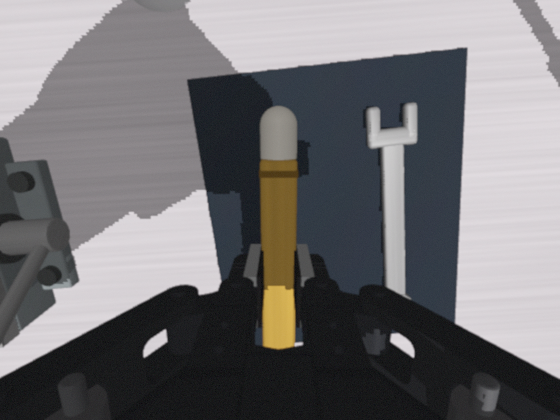

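```bash
python3 - <<'E'
from h import *
T=np.load("T3.npy")
for x,z in ((74,-4.2),(74,0),(74,-10),(78,-4.2)):
  # topmost silhouette of nose ball: ball centre + search
  c=np.array([x-8,0,z]);K=r.get_calibration('wrist')
  pts=[T[:3,:3]@(c+8*np.array([np.cos(a),0,np.sin(a)]))+T[:3,3] for a in np.linspace(0,6.28,60)]
  print(x,z,min((tuple(proj('wrist',p,T)) for p in pts),key=lambda q:q[1]), proj('wrist',T[:3,:3]@np.array([-76,0,z-8])+T[:3,3],T))
E
```

```text
74 -4.2 (np.float64(279.1079343421583), np.float64(105.93134743285749)) [278.907 404.313]
74 0 (np.float64(279.08968392226024), np.float64(106.49850410490073)) [278.897 397.54 ]
74 -10 (np.float64(279.1391456781215), np.float64(105.0830820178179)) [278.922 414.238]
78 -4.2 (np.float64(279.1193873820971), np.float64(95.90571337001434)) [278.907 404.313]
```

servo_tool:
  series: "0 0 -0.8 0; -0.2 -0.7 -1.3 -0.1; -0.5 -1.7 -1.5 -0.2; -0.9 -2.8 -1.5 -0.3; -1.3 -3.9 -1.5 -0.4; -1.7 -5 -1.5 -0.5; -2.1 -6.1 -1.5 -0.6; -2.5 -7.2 -1.5 -0.6"

```text
clock: 6.15
position: [475.3, -11.8, 166.5]
tcp_rot: [3.141, 0.035, -0.002]
contact_force: [1.5, 0.5, -2.5]
opening: 14.0
```

```bash
python3 -c "
from h import *
want([436,116,150],-1.5495)"
```

```text
pos [475.297 -11.786 166.468] yaz -1.5486062596103654 units [-0.911 -3.216  0.413] spin 0.00640094403830449 F [ 1.531  0.52  -2.545] t 6.15 open 13.976923668897903
```

servo_tool:
  series: "-0.3 -1 0.1 0; -0.6 -2 0.2 0; -0.8 -2.8 0.4 0; -0.91 -3.2 0.4 0; -0.91 -3.2 0.4 0; -0.91 -3.2 0.4 0"

```text
clock: 6.75
position: [437.2, 113.5, 150.7]
tcp_rot: [3.141, 0.035, -0.001]
contact_force: [0.8, -0.5, -2.5]
opening: 13.4
```

```bash
python3 -c "
from h import *
want([436,116,67],-1.5495)
import cv2
print(r.get_state()['joint_positions']);T=tool();np.save('T4.npy',T)
im=r.snapshot('wrist');cv2.imwrite('pics/w4.png',im[:,:,::-1])"
```

```text
pos [437.217 113.48  150.676] yaz -1.5486989260827788 units [-0.028 -0.065  2.092] spin 0.005737269316848984 F [ 0.792 -0.477 -2.456] t 6.75 open 13.391425305317279
[-0.982  0.274  0.757  2.125 -0.253  0.832 -1.62 ]
```

View pics/w4.png

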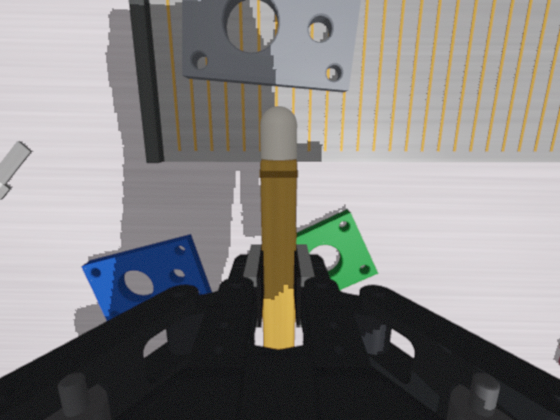

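servo_tool:
  series: "0 -0.06 0.7 0; 0 -0.06 1.4 0; 0 -0.06 1.8 0; 0 -0.06 2 0; 0 -0.06 2.09 0; 0 -0.06 2.09 0; 0 -0.06 2.09 0"

```text
clock: 7.5
position: [437.9, 116.1, 68.0]
tcp_rot: [-3.141, -0.033, -0.002]
contact_force: [0.3, -0.3, -1.4]
opening: 13.6
```

```bash
python3 -c "
from h import *
want([436,116,67],-1.5495)
import cv2
T=tool();im=r.snapshot('scene');cv2.imwrite('pics/s5.png',cv2.resize(im[150:270,200:360,::-1],None,fx=5,fy=5,interpolation=cv2.INTER_CUBIC))"
```

```text
pos [437.945 116.073  67.979] yaz -1.5495409847930994 units [-0.049  0.001  0.024] spin -0.00029353195860106455 F [ 0.34  -0.253 -1.387] t 7.5 open 13.58244671949761
```

View pics/s5.png

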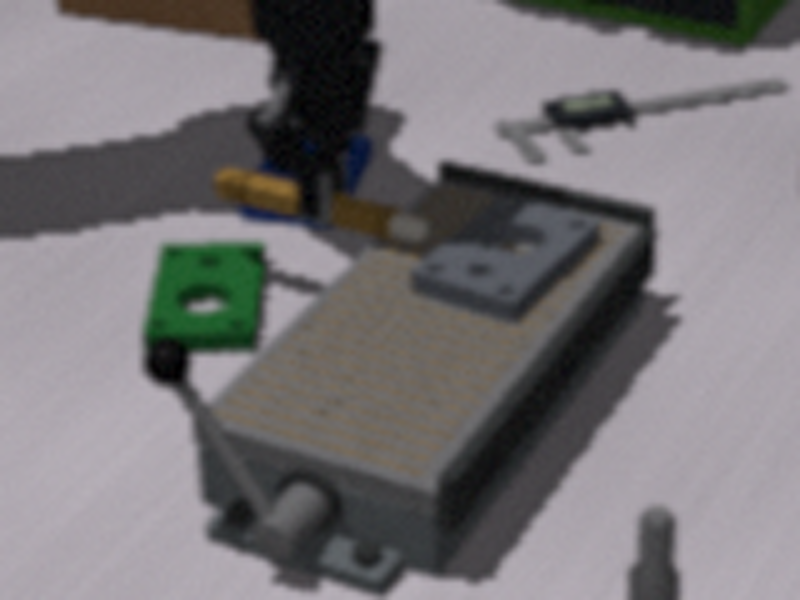

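servo_tool:
  series: "0.15 0 0.03 0; 0.3 0 0.04 0; 0.4 0 0.04 0; 0.48 0 0.04 0; 0.55 0 0.04 0; 0.62 0 0.04 0; 0.69 0 0.04 0; 0.75 0 0.04 0"

```text
clock: 8.35
position: [467.6, 116.7, 65.7]
tcp_rot: [3.141, 0.034, -0.0]
contact_force: [-4.1, -0.7, -1.3]
opening: 13.9
```

```bash
python3 -c "
from h import *
want([482,117,67],-1.5495)
import cv2
T=tool();np.save('T6.npy',T);im=r.snapshot('wrist');cv2.imwrite('pics/w6.png',im[:,:,::-1])"
```

```text
pos [467.569 116.721  65.664] yaz -1.5492090139768995 units [ 0.361  0.001 -0.033] spin 0.0020840338776202654 F [-4.058 -0.654 -1.258] t 8.35 open 13.874271822515166
```

View pics/w6.png

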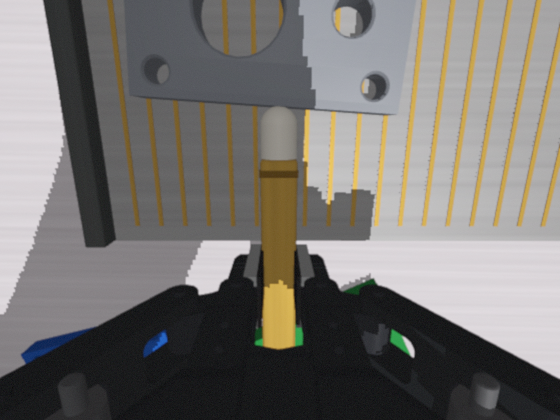

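servo_tool:
  series: "0.05 0 0 0; 0.1 0 0 0; 0.15 0 0 0; 0.19 0 0 0; 0.23 0 0 0; 0.26 0 0 0; 0.28 0 0 0; 0.3 0 0 0"

```text
clock: 9.2
position: [479.5, 117.0, 65.7]
tcp_rot: [3.141, 0.034, -0.0]
contact_force: [-3.1, -0.5, -2.8]
opening: 13.6
```

servo_tool:
  series: "0.02 0 0 0; 0.04 0 0 0"

```text
clock: 9.4
position: [480.7, 116.9, 65.6]
tcp_rot: [3.141, 0.034, -0.001]
contact_force: [-6.8, -1.3, -0.8]
opening: 13.8
```

servo_tool:
  series: "0.02 0 0 0; 0.04 0 0 0"

```text
clock: 9.6
position: [481.7, 116.6, 65.4]
tcp_rot: [3.141, 0.033, -0.003]
contact_force: [-10.5, -3.9, -0.3]
opening: 13.6
```

servo_tool:
  series: "0.02 0 0 0; 0.04 0 0 0"

```text
clock: 9.8
position: [482.9, 116.2, 65.2]
tcp_rot: [3.14, 0.032, -0.005]
contact_force: [-12.5, -6.0, -0.2]
opening: 13.3
```

```bash
python3 -c "
from h import *
want([482,117,67],-1.5495)
import cv2
T=tool();np.save('T7.npy',T);im=r.snapshot('wrist');cv2.imwrite('pics/w7.png',im[:,:,::-1])"
```

```text
pos [482.853 116.24   65.226] yaz -1.5501475083583744 units [-0.021 -0.019 -0.044] spin -0.004637437016786825 F [-12.549  -6.003  -0.242] t 9.8 open 13.341265278436845
```

View pics/w7.png

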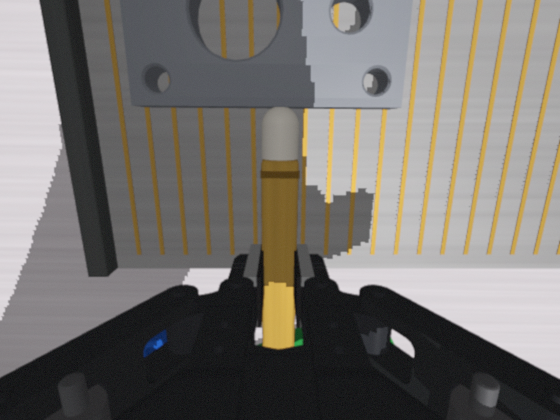

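servo_tool:
  series: "0.02 0 0 0; 0.03 0 0 0; 0.03 0 0 0"

```text
clock: 10.15
position: [483.3, 116.1, 65.0]
tcp_rot: [3.14, 0.032, -0.007]
contact_force: [-15.7, -5.8, 2.0]
opening: 13.8
```

```bash
python3 -c "
from h import *
want([482,117,67],-1.5495);print(r.get_state()['joint_positions'])
import cv2
im=r.snapshot('top');cv2.imwrite('pics/t8.png',cv2.resize(im[170:250,190:330,::-1],None,fx=5.7,fy=5.7,interpolation=cv2.INTER_CUBIC))
im=r.snapshot('scene');cv2.imwrite('pics/s8.png',cv2.resize(im[170:270,240:340,::-1],None,fx=6,fy=6,interpolation=cv2.INTER_CUBIC));print(r.get_state()['contact_force'])"
```

```text
pos [483.329 116.092  65.009] yaz -1.5503243243539937 units [-0.033 -0.023 -0.05 ] spin -0.005903788304210163 F [-15.654  -5.775   1.988] t 10.15 open 13.811307547805429
[-0.805  0.509  0.623  2.068 -0.454  0.706 -1.438]
[-16.497  -5.769   1.94 ]
```

View pics/t8.png

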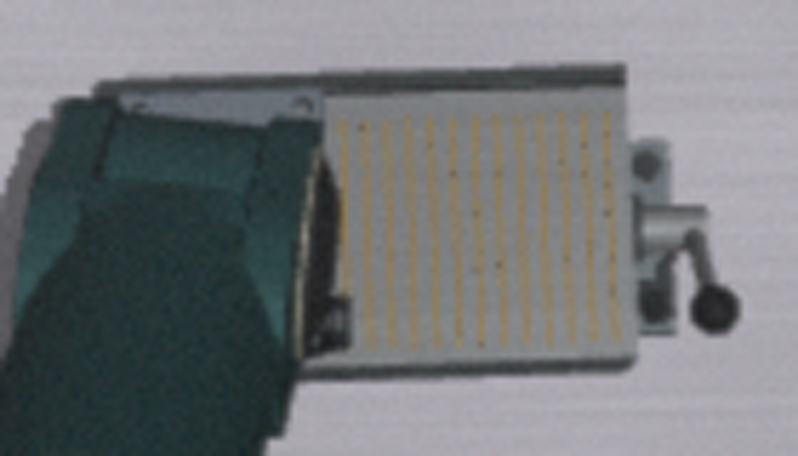

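View pics/s8.png

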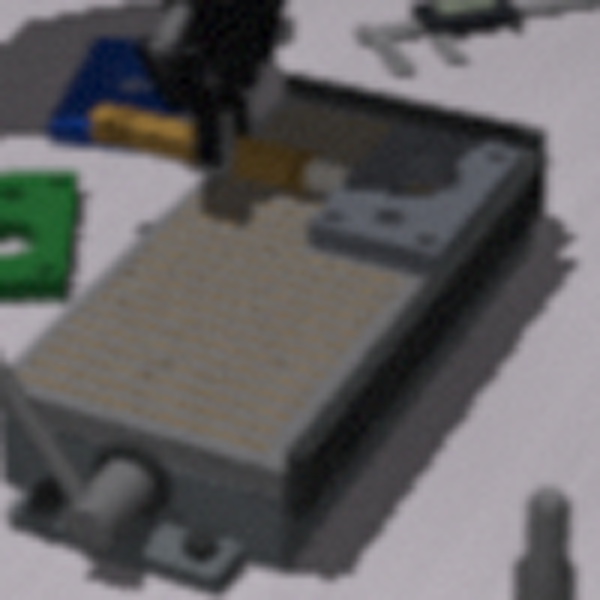

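servo_tool:
  series: "-0.15 0 0 0; -0.35 0 0 0; -0.55 0 -0.1 0; -0.55 0 -0.6 -0.5; -0.55 0 -1.2 -1.5; -0.55 0 -1.6 -2.5; -0.55 0 -1.6 -3.5; -0.55 0 -1.6 -4.5"

```text
clock: 11.05
position: [463.5, 117.1, 130.7]
tcp_rot: [-2.974, -1.012, -0.003]
contact_force: [0.2, -0.5, -3.9]
opening: 13.9
```

```bash
python3 -c "
from h import *
want([595,-32,130],.0215)"
```

```text
pos [463.53  117.055 130.687] yaz -0.9146741218726956 units [0.331 4.958 0.019] spin -6.704853259083926 F [ 0.24  -0.514 -3.86 ] t 11.05 open 13.92571664260738
```

servo_tool:
  series: "0.05 0.7 0 -0.9; 0.1 1.4 0 -1.8; 0.15 2.1 0 -2.7; 0.2 2.8 0 -3.6; 0.25 3.5 0 -4.5; 0.3 4.2 0 -5.4; 0.33 4.8 0 -6.3; 0.33 4.96 0 -6.7"

```text
clock: 11.85
position: [595.1, -35.8, 130.2]
tcp_rot: [2.201, 2.239, 0.0]
contact_force: [-1.5, -0.5, -3.1]
opening: 13.4
```

servo_tool:
  series: "0 0 0 0; 0 0 0 0"

```text
clock: 12.05
position: [593.7, -32.8, 129.9]
tcp_rot: [2.207, 2.236, 0.0]
contact_force: [-0.3, -0.3, -2.3]
opening: 13.4
```

```bash
python3 -c "
from h import *
want([595,-32,67],.0215)
import cv2
print(r.get_state()['joint_positions']);T=tool();np.save('T9.npy',T)
im=r.snapshot('wrist');cv2.imwrite('pics/w9.png',im[:,:,::-1])"
```

```text
pos [593.654 -32.801 129.885] yaz 0.012814974751254177 units [0.019 0.034 1.572] spin -0.06220191146471323 F [-0.271 -0.343 -2.265] t 12.05 open 13.379931594693485
[-0.274  0.499  0.362  1.79  -0.219  0.892  0.199]
```

View pics/w9.png

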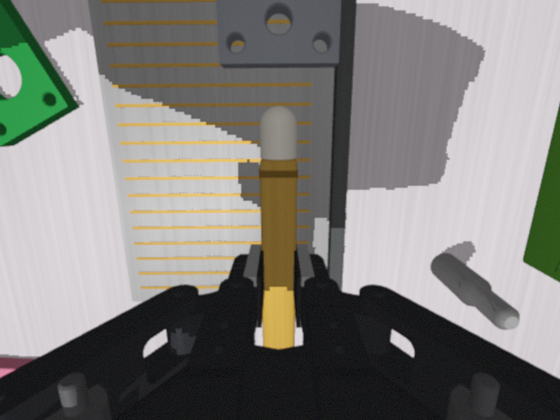

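```bash
python3 -c "
from h import *
T=np.load('T9.npy')
print(bp('wrist',(507,318),90,T),bp('wrist',(445,262),0,T),bp('top',(297,150),45))
print(bp('wrist',(221,66),75,T),bp('wrist',(338,66),75,T), bp('wrist',(328,66),60,T))
want([595,-32,66],.0215)"
```

```text
[749.191 -90.479  90.   ] [754.162 -91.037   0.   ] [749.791 -93.974  45.   ]
[558.93   66.452  75.   ] [627.773  67.345  75.   ] [624.068  69.849  60.   ]
pos [593.614 -32.466 129.852] yaz 0.01357057885751071 units [0.011 0.035 1.596] spin -0.05679029568080417 F [-0.246  0.814 -3.134] t 12.1 open 13.89912351686607
```

servo_tool:
  series: "0 0.03 0.6 -0.06; 0 0.03 1.2 -0.06; 0 0.03 1.5 -0.06; 0 0.03 1.6 -0.06; 0.2 0.03 1.6 -0.06; 0.35 0.03 1.6 -0.06; 0.45 0.03 1.6 -0.06; 0.52 0.03 1.6 -0.06"

```text
clock: 12.9
position: [595.3, -11.6, 66.4]
tcp_rot: [2.195, 2.247, 0.001]
contact_force: [-0.2, 0.7, -2.2]
opening: 13.9
```

```bash
python3 -c "
from h import *
want([594,18,66],.0215)"
```

```text
pos [595.28  -11.622  66.378] yaz 0.023722398825457125 units [ 0.741 -0.014  0.01 ] spin 0.015916759136691626 F [-0.168  0.686 -2.208] t 12.9 open 13.880522046266092
```

servo_tool:
  series: "0.1 0 0 0; 0.18 0 0 0; 0.26 0 0 0; 0.34 0 0 0; 0.42 0 0 0; 0.5 0.01 0 0; 0.57 0.01 0 0; 0.62 0.01 0 0"

```text
clock: 13.7
position: [594.7, 12.5, 65.7]
tcp_rot: [2.196, 2.247, -0.0]
contact_force: [-0.4, -4.3, -2.4]
opening: 13.9
```

```bash
python3 -c "
from h import *
want([594,18,66],.0215)
import cv2
T=tool();np.save('T10.npy',T)
im=r.snapshot('wrist');cv2.imwrite('pics/w10.png',im[:,:,::-1])"
```

```text
pos [594.743  12.508  65.706] yaz 0.023103773340919755 units [ 0.138 -0.015 -0.007] spin 0.01148618046628571 F [-0.436 -4.257 -2.403] t 13.7 open 13.912719380739695
```

View pics/w10.png

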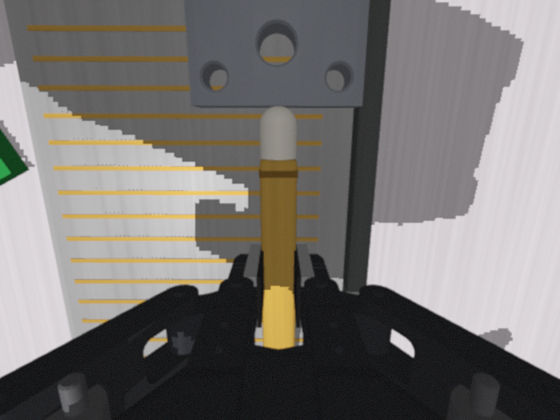

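servo_tool:
  series: "0.04 0 0 0; 0.08 0 0 0; 0.11 0.01 0 0; 0.13 0.01 0 0; 0.13 0.01 0 0"

```text
clock: 14.25
position: [594.8, 17.5, 65.6]
tcp_rot: [-2.196, -2.247, 0.001]
contact_force: [-2.2, -3.9, -2.2]
opening: 13.3
```

servo_tool:
  series: "0.02 0 0 0; 0.04 0 0 0; 0.04 0 0 0"

```text
clock: 14.55
position: [594.8, 18.9, 65.7]
tcp_rot: [-2.196, -2.247, 0.001]
contact_force: [-2.1, -5.8, -1.7]
opening: 13.8
```

servo_tool:
  series: "0.02 0 0 0; 0.04 0 0 0; 0.04 0 0 0"

```text
clock: 14.85
position: [594.7, 19.1, 65.7]
tcp_rot: [2.196, 2.245, -0.002]
contact_force: [-1.6, -12.7, -0.0]
opening: 13.8
```

servo_tool:
  series: "0.02 0 0 0; 0.03 0 0 0; 0.03 0 0 0"

```text
clock: 15.15
position: [594.7, 19.2, 65.7]
tcp_rot: [2.197, 2.243, -0.004]
contact_force: [-1.9, -17.8, -0.3]
opening: 13.3
```

servo_tool:
  series: "-0.1 0 0 0; -0.3 0 0 0; -0.6 0 -0.1 0; -0.7 0 -0.7 0; -0.7 0 -1.5 0; -0.4 -0.4 -2.4 0; -0.4 -0.8 -3.3 0; -0.4 -0.8 -3.3 0"

```text
clock: 15.95
position: [564.0, 4.7, 202.6]
tcp_rot: [2.194, 2.244, 0.009]
contact_force: [0.7, -0.4, -3.4]
opening: 13.7
```

```bash
python3 -c "
from h import *
want([594,18,66],.0215)
import cv2
T=tool();np.save('T11.npy',T)
im=r.snapshot('wrist');cv2.imwrite('pics/w11.png',im[:,:,::-1])
im=r.snapshot('top');cv2.imwrite('pics/t11.png',cv2.resize(im[170:250,190:330,::-1],None,fx=5.7,fy=5.7,interpolation=cv2.INTER_CUBIC))"
```

```text
pos [564.012   4.667 202.574] yaz 0.022642343002141713 units [0.311 0.736 3.419] spin 0.008181429097376881 F [ 0.693 -0.372 -3.364] t 15.95 open 13.67601025198869
```

View pics/w11.png

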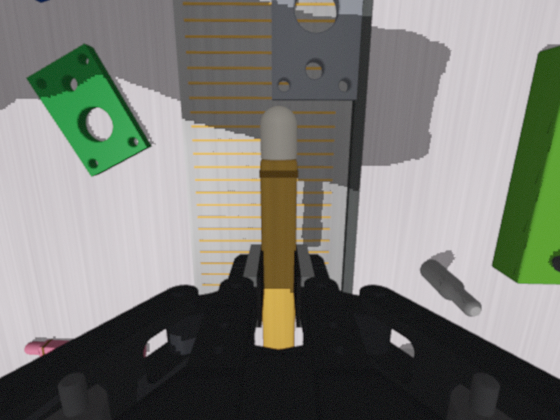

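View pics/t11.png

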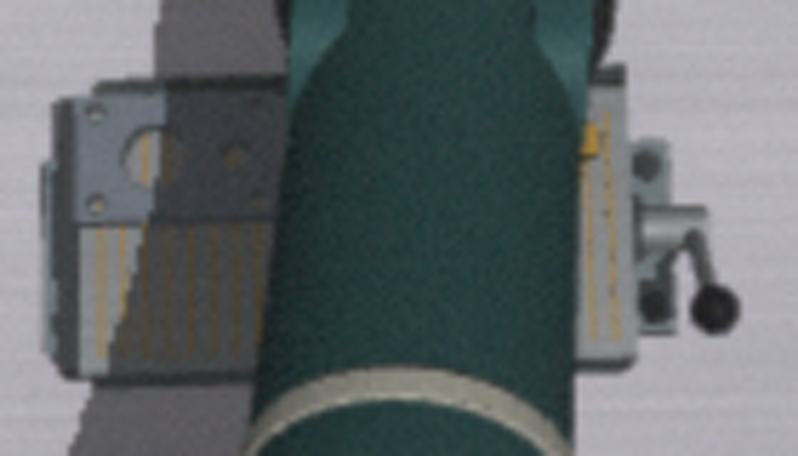

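servo_tool:
  series: "0.6 -0.4 0 0; 1.2 -0.8 0 0; 1.8 -1.2 0 0; 2.2 -1.6 0 0; 2.2 -1.6 0 0; 2.2 -1.6 0 0"

```text
clock: 16.65
position: [497.2, 91.5, 197.0]
tcp_rot: [-2.195, -2.247, 0.002]
contact_force: [0.8, -0.3, -2.1]
opening: 13.7
```

```bash
python3 -c "
from h import *
want([594,18,66],.0215)
import cv2
T=tool();np.save('T12.npy',T)
im=r.snapshot('wrist');cv2.imwrite('pics/w12.png',im[:,:,::-1])"
```

```text
pos [497.24   91.528 196.995] yaz 0.02342412320156893 units [-1.893  2.379  3.273] spin 0.013780517339136227 F [ 0.767 -0.336 -2.066] t 16.65 open 13.672171160391215
```

View pics/w12.png

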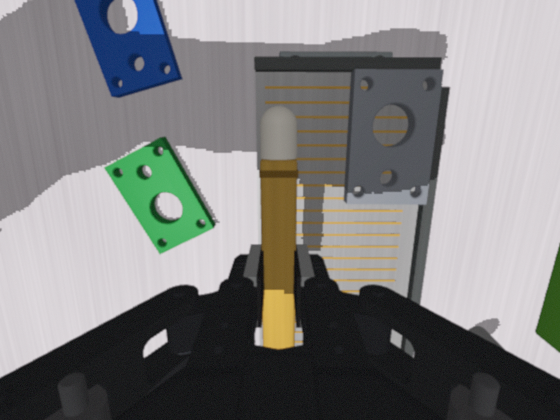

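```bash
python3 - <<'E'
import cv2
im=cv2.imread("pics/w12.png")
c=cv2.convertScaleAbs(im[40:220,330:460],alpha=1.7,beta=10)
cv2.imwrite("pics/c12.png",cv2.resize(c,None,fx=3.3,fy=3.3,interpolation=cv2.INTER_CUBIC))
from h import *
T=np.load("T12.npy")
th=.0215;R=np.array([[np.cos(th),-np.sin(th)],[np.sin(th),np.cos(th)]])
for cor in ([625,203.3],):
  for l in ((0,0),(0,-110),(-70,0),(-70,-110)):
    p=np.r_[np.array(cor)+R@np.array(l),75];print(l,(proj("wrist",p,T)-[330,40])*3.3)
E
```

```text
(0, 0) [373.846  96.115]
(0, -110) [315.817 541.775]
(-70, 0) [81.163 95.514]
(-70, -110) [ 53.88  541.153]
```

View pics/c12.png

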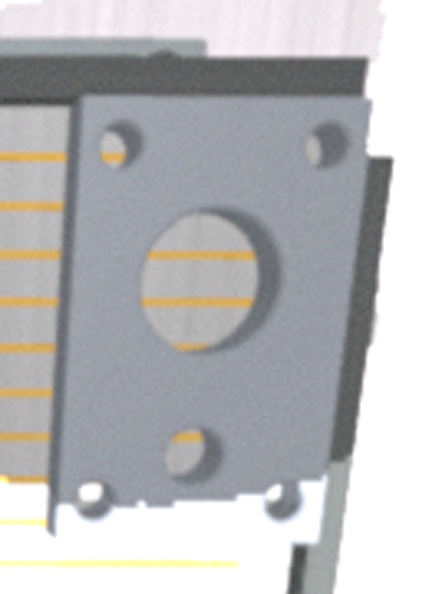

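```bash
python3 - <<'E'
import cv2
im=cv2.imread("pics/w12.png")
c=im[70:240,400:460].astype('float32');c=(255*(c/255)**.6).astype('uint8')
a=cv2.resize(c[:85],None,fx=7,fy=7,interpolation=cv2.INTER_CUBIC);b=cv2.resize(c[85:],None,fx=7,fy=7,interpolation=cv2.INTER_CUBIC)
import numpy as np
cv2.imwrite("pics/c13.png",cv2.hconcat([a[:,:390],b[:,:390]]))
E
```

```text
(no output)
```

View pics/c13.png

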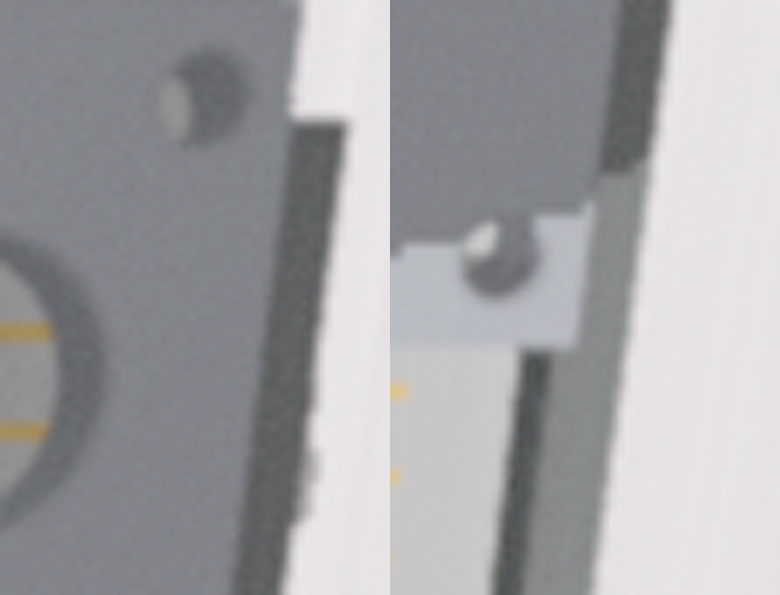

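```bash
python3 -c "
from h import *
want([445,-185,185],.0215);want([445,-185,103],.0215)"
```

```text
pos [497.559  91.042 197.108] yaz 0.022462298172624632 units [-6.87  -1.468  0.309] spin 0.006891952990568501 F [-0.549 -0.16  -2.42 ] t 16.7 open 13.633725104124025
pos [497.559  91.042 197.108] yaz 0.022462298172624632 units [-6.868 -1.467  2.359] spin 0.006891952990568501 F [-0.549 -0.16  -2.42 ] t 16.7 open 13.633725104124025
```

servo_tool:
  series: "-1 -0.5 0 0; -2 -1 0 0; -3 -1.3 0 0; -4 -1.47 0.1 0; -5 -1.47 0.2 0; -6 -1.47 0.3 0; -6.7 -1.47 0.3 0; -6.87 -1.47 0.3 0"

```text
clock: 17.5
position: [444.2, -188.6, 185.4]
tcp_rot: [2.201, 2.24, -0.003]
contact_force: [0.0, 1.3, -3.1]
opening: 13.6
```

servo_tool:
  series: "0 0 0.5 0; 0 0 1 0; 0 0 1.5 0; 0 0 1.9 0; 0 0 2.05 0; 0 0 2.05 0"

```text
clock: 18.1
position: [444.5, -184.6, 103.2]
tcp_rot: [-2.196, -2.246, 0.002]
contact_force: [-0.0, -0.1, -2.3]
opening: 14.0
```

```bash
python3 -c "
from h import *
import cv2
want([474,-186,104],.0215);print(r.get_state()['joint_positions'])
im=r.snapshot('scene');cv2.imwrite('pics/s14.png',cv2.resize(im[150:290,170:330,::-1],None,fx=4.5,fy=4.5,interpolation=cv2.INTER_CUBIC))
im=r.snapshot('wrist');cv2.imwrite('pics/w14.png',im[:,:,::-1])"
```

```text
pos [ 444.541 -184.574  103.172] yaz 0.022618982577741784 units [-0.052  0.735 -0.022] spin 0.008014122381659258 F [-0.016 -0.062 -2.278] t 18.1 open 14.029769272569979
[-0.091  0.377  0.498  2.085 -0.263  0.74   0.596]
```

View pics/s14.png

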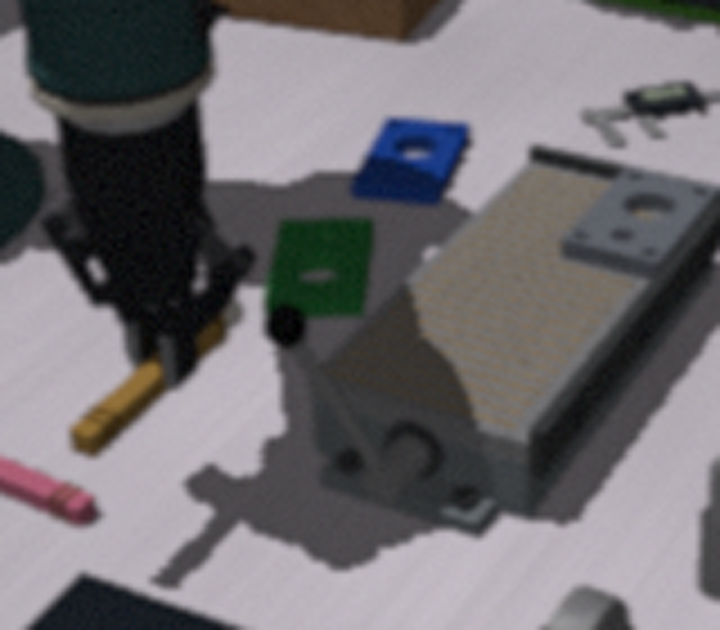

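View pics/w14.png

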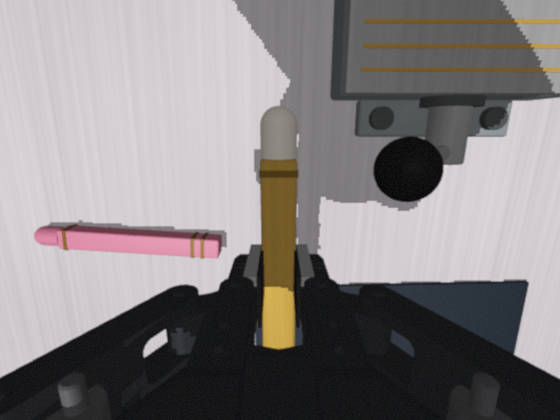

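servo_tool:
  series: "0 0.4 0 0; 0 0.7 -0.02 0; 0 0.85 -0.12 0; 0 1 -0.21 0; 0 1.15 -0.31 0; 0 1.35 -0.43 0; 0 1.55 -0.54 0; 0 1.8 -0.66 0"

```text
clock: 19.0
position: [517.4, -182.7, 130.6]
tcp_rot: [2.196, 2.247, -0.0]
contact_force: [-1.6, -1.0, -3.8]
opening: 13.4
```

```bash
python3 -c "
from h import *
import cv2
want([536,-184,135],.0215)
im=r.snapshot('wrist');cv2.imwrite('pics/w15.png',im[:,:,::-1])"
```

```text
pos [ 517.392 -182.738  130.608] yaz 0.022873134661081443 units [-0.042  0.464 -0.11 ] spin 0.009834352597886833 F [-1.614 -1.033 -3.766] t 19.0 open 13.435739356681315
```

View pics/w15.png

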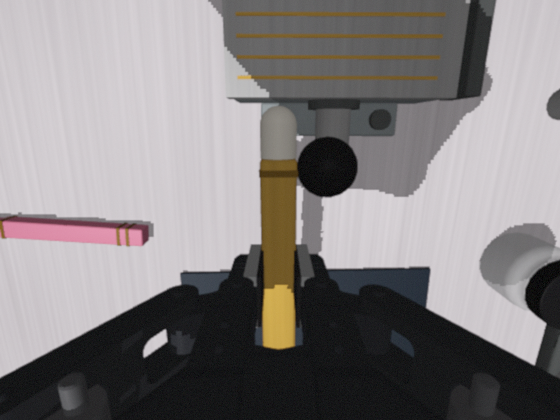

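servo_tool:
  series: "0 0.23 -0.06 0; 0 0.46 -0.11 0; 0 0.68 -0.14 0; 0 0.9 -0.17 0; 0 1.13 -0.16 0; 0 1.36 -0.15 0; 0 1.6 -0.1 0; 0 1.8 -0.05 0"

```text
clock: 19.85
position: [589.5, -181.0, 131.8]
tcp_rot: [-2.195, -2.247, 0.0]
contact_force: [-2.3, 0.5, -3.9]
opening: 13.8
```

```bash
python3 -c "
from h import *
want([595,-182,131],.0215)
want([615.5,-182,121],.0215)"
```

```text
pos [ 589.547 -180.973  131.752] yaz 0.023134684570703976 units [-0.029  0.136  0.019] spin 0.011707565842060426 F [-2.275  0.528 -3.873] t 19.85 open 13.776883311320262
pos [ 589.547 -180.973  131.752] yaz 0.023134684570703976 units [-0.041  0.648  0.269] spin 0.011707565842060426 F [-2.275  0.528 -3.873] t 19.85 open 13.776883311320262
```

servo_tool:
  series: "0 0.14 0.03 0; 0 0.28 0.09 0; 0 0.4 0.14 0; 0 0.5 0.19 0; 0 0.58 0.24 0; 0 0.62 0.27 0; 0 0.62 0.27 0"

```text
clock: 20.55
position: [613.8, -180.5, 121.2]
tcp_rot: [2.196, 2.247, 0.0]
contact_force: [-0.6, 0.7, -1.9]
opening: 13.8
```

servo_tool:
  series: "0 0.03 0.03 0; 0 0.05 0.05 0; 0 0.05 0.05 0"

```text
clock: 20.85
position: [615.8, -180.4, 119.4]
tcp_rot: [2.196, 2.247, 0.0]
contact_force: [-0.7, 0.8, -1.4]
opening: 13.8
```

```bash
python3 -c "
from h import *
import cv2
want([615.5,-182,121],.0215)
im=r.snapshot('scene');cv2.imwrite('pics/s16.png',cv2.resize(im[170:290,210:350,::-1],None,fx=5,fy=5,interpolation=cv2.INTER_CUBIC))
im=r.snapshot('wrist');cv2.imwrite('pics/w16.png',im[:,:,::-1])"
```

```text
pos [ 615.773 -180.431  119.401] yaz 0.02301275686015554 units [-0.039 -0.008 -0.04 ] spin 0.01083432293954578 F [-0.683  0.772 -1.41 ] t 20.85 open 13.815520196774486
```

View pics/s16.png

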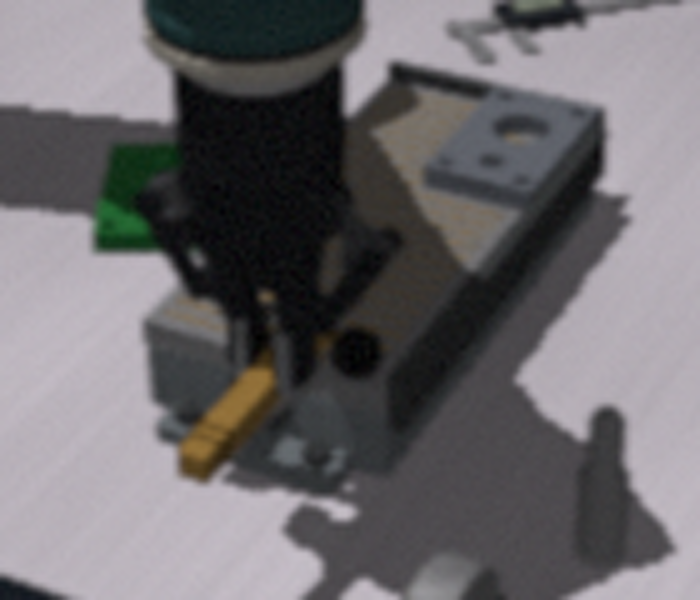

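View pics/w16.png

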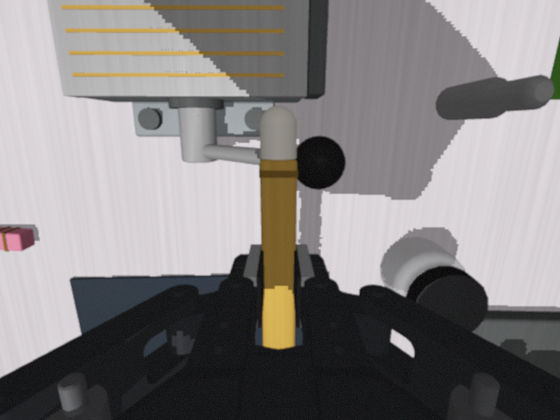

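servo_tool:
  series: "0 0.03 0.03 0; 0 0.06 0.06 0; 0 0.08 0.08 0; 0 0.08 0.08 0"

```text
clock: 21.35
position: [618.0, -180.6, 116.2]
tcp_rot: [-2.195, -2.246, 0.002]
contact_force: [-9.8, 0.2, 6.4]
opening: 13.9
```

servo_tool:
  series: "0 0.03 0.03 0; 0 0.05 0.05 0; 0 0.05 0.05 0"

```text
clock: 21.65
position: [619.1, -180.9, 113.9]
tcp_rot: [-2.194, -2.245, 0.004]
contact_force: [-14.7, -0.8, 8.9]
opening: 13.8
```

servo_tool:
  series: "0 -0.15 -0.2 0; 0 -0.35 -0.7 0; 0 -0.5 -1.4 0; 0 -0.5 -1.9 0; 0 -0.5 -1.9 0"

```text
clock: 22.15
position: [602.1, -181.2, 193.1]
tcp_rot: [2.193, 2.244, 0.004]
contact_force: [0.5, 0.5, -3.4]
opening: 13.7
```

```bash
python3 -c "
from h import *
import cv2
want([559,-307.5,110],-1.633);print(r.get_state()['joint_positions'])
T=tool();np.save('T17.npy',T)
im=r.snapshot('wrist');cv2.imwrite('pics/w17.png',im[:,:,::-1])
cor=np.array([625,203.3]);th=.0215;R=np.array([[np.cos(th),-np.sin(th)],[np.sin(th),np.cos(th)]])
for a in (1.4,1.5,1.571):
  t=3*np.pi/4-a;p=np.r_[cor+R@np.array([-75+110*np.cos(t),-335]),32+110*np.sin(t)];print(a,p,proj('wrist',p,T))"
```

```text
pos [ 602.095 -181.245  193.08 ] yaz 0.022812407026606047 units [-3.129 -1.159  2.074] spin 11.858882823502817 F [ 0.529  0.513 -3.408] t 22.15 open 13.670947681512292
[-0.121  0.498  0.498  1.659 -0.267  1.048  0.482]
1.4 [ 620.634 -131.871  121.87 ] [306.231 151.09 ]
1.5 [ 629.287 -131.685  115.089] [317.65  150.317]
1.571 [ 634.999 -131.562  109.766] [324.64 149.74]
```

View pics/w17.png

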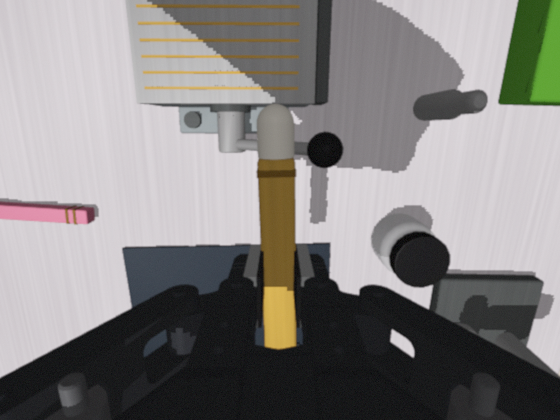

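servo_tool:
  series: "-0.4 -0.15 0 1; -0.8 -0.3 0 2; -1.2 -0.45 0 3; -1.6 -0.6 0 4; -2 -0.75 0 5; -2.4 -0.9 0 6; -2.8 -1.05 0 7; -3.13 -1.16 0 8"

```text
clock: 23.0
position: [556.5, -307.7, 188.8]
tcp_rot: [-3.055, -0.732, 0.002]
contact_force: [-0.4, -0.3, -3.2]
opening: 13.4
```

servo_tool:
  series: "0 0 0 1; 0 0 0 2; 0 0 0 3; 0 0 0 3.85; 0 0 0 3.85; 0 0 0 3.85"

```text
clock: 23.6
position: [557.1, -306.8, 189.2]
tcp_rot: [3.14, -0.089, -0.002]
contact_force: [-0.2, -0.7, -2.2]
opening: 13.9
```

```bash
python3 -c "
from h import *
import cv2
want([559,-307.5,8],-1.633);print(r.get_state()['joint_positions'])
T=tool();np.save('T18.npy',T)
im=r.snapshot('wrist');cv2.imwrite('pics/w18.png',im[:,:,::-1])"
```

```text
pos [ 557.128 -306.767  189.19 ] yaz -1.6276381509925708 units [0.053 0.015 4.53 ] spin 0.03840141481401442 F [-0.217 -0.677 -2.171] t 23.6 open 13.870509629053927
[-0.155  0.636  0.891  1.646 -0.537  1.124 -0.747]
```

View pics/w18.png

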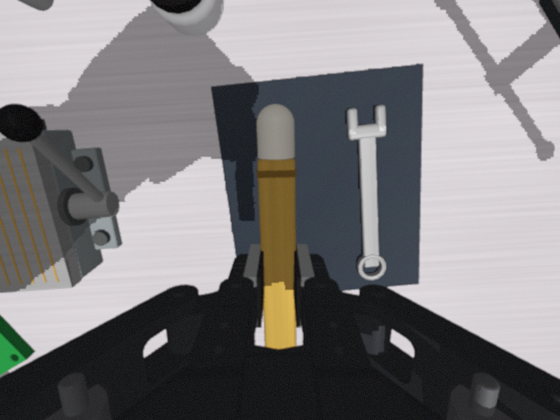

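servo_tool:
  series: "0.05 0 1 0.04; 0.05 0 2 0.04; 0.05 0 2.9 0.04; 0.05 0 3.6 0.04; 0.05 0 4.1 0.04; 0.05 0 4.35 0.04; 0.05 0 4.42 0.04; 0.05 0 4.42 0.04"

```text
clock: 24.45
position: [559.7, -307.5, 14.0]
tcp_rot: [3.139, -0.104, 0.001]
contact_force: [0.2, -0.7, -1.9]
opening: 13.5
```

servo_tool:
  series: "0 0 0.03 0; 0 0 0.05 0; 0 0 0.05 0"

```text
clock: 24.75
position: [559.6, -307.2, 11.8]
tcp_rot: [3.14, -0.104, 0.001]
contact_force: [0.2, -0.5, -3.0]
opening: 13.6
```

servo_tool:
  series: "0 0 0.03 0; 0 0 0.05 0; 0 0 0.05 0"

```text
clock: 25.05
position: [559.5, -307.2, 9.5]
tcp_rot: [3.14, -0.104, 0.001]
contact_force: [1.6, -0.0, 0.7]
opening: 13.5
```

servo_tool:
  series: "0 0 0.02 0; 0 0 0.03 0; 0 0 0.03 0"

```text
clock: 25.35
position: [559.7, -307.3, 8.5]
tcp_rot: [3.139, -0.104, 0.001]
contact_force: [2.9, 0.5, 4.0]
opening: 13.8
```

servo_tool:
  series: "0 0 0.02 0; 0 0 0.02 0"

```text
clock: 25.55
position: [559.6, -307.4, 7.7]
tcp_rot: [3.139, -0.104, 0.001]
contact_force: [2.2, -0.3, 8.2]
opening: 13.8
```

servo_tool:
  series: "0 0 0 0; 0 0 0 0; 0 0 0 0; 0 0 0 0; 0 0 0 0"
  grip: -0.2

```text
clock: 26.05
position: [559.2, -307.1, 7.3]
tcp_rot: [3.14, -0.104, -0.0]
contact_force: [0.2, 0.3, 0.2]
opening: 33.8
```

servo_tool:
  series: "0 0 -0.3 0; 0 0 -0.8 0; 0 0 -1.6 0; 0 0 -2.6 0; 0 0 -3.6 0; 0 0 -4.4 0; 0 0 -4.4 0"

```text
clock: 26.75
position: [560.5, -308.6, 189.4]
tcp_rot: [3.137, -0.105, 0.011]
contact_force: [-0.1, -0.2, -0.9]
opening: 34.3
```

```bash
python3 -c "
from h import *
import cv2
want([400,-330,250],-1.633);print(r.get_state()['joint_positions'])
im=r.snapshot('wrist');cv2.imwrite('pics/w19.png',im[:,:,::-1])"
```

```text
pos [ 560.499 -308.615  189.441] yaz -1.637722570721432 units [-3.957  0.805 -1.539] spin -0.033822921348763295 F [-0.087 -0.184 -0.875] t 26.75 open 34.308561593892655
[-0.154  0.639  0.893  1.642 -0.544  1.12  -0.753]
```

View pics/w19.png

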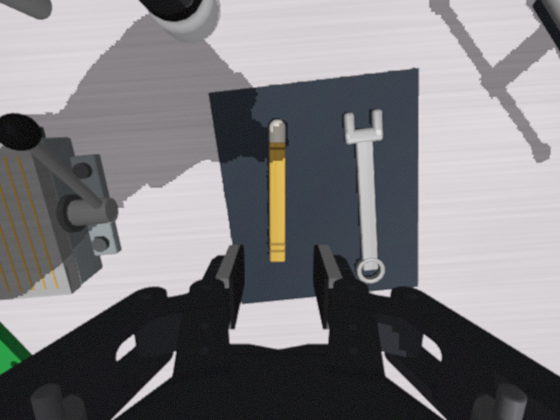

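servo_tool:
  series: "-0.8 0.1 -0.4 0; -1.6 0.2 -0.8 0; -2.4 0.3 -1.2 0; -3 0.3 -1.5 0; -3 0.3 -1.5 0; -3 0.3 -1.5 0"

```text
clock: 27.4
position: [438.8, -310.8, 243.7]
tcp_rot: [-3.139, 0.104, -0.002]
contact_force: [0.6, 0.4, -0.7]
opening: 34.4
```

```bash
python3 -c "
from h import *
import cv2
im=r.snapshot('top');cv2.imwrite('pics/t20.png',im[:,:,::-1]);cv2.imwrite('pics/t20c.png',cv2.resize(im[170:250,190:330,::-1],None,fx=5.7,fy=5.7,interpolation=cv2.INTER_CUBIC))
im=r.snapshot('scene');cv2.imwrite('pics/s20.png',im[:,:,::-1])
print(r.get_state()['contact_force'],r.get_state()['joint_vel'])"
```

```text
[-0.35  -0.009 -0.725] [ 0.003  0.011 -0.003 -0.003  0.001 -0.001  0.   ]
```

View pics/t20.png

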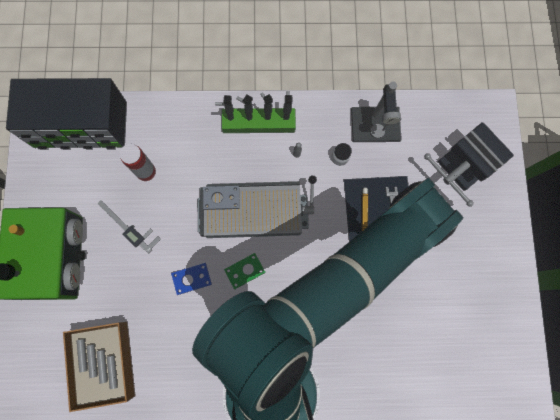

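View pics/t20c.png

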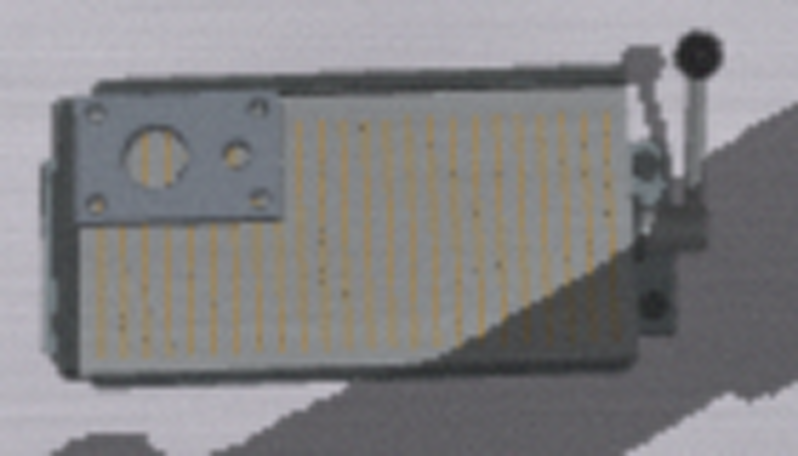

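View pics/s20.png

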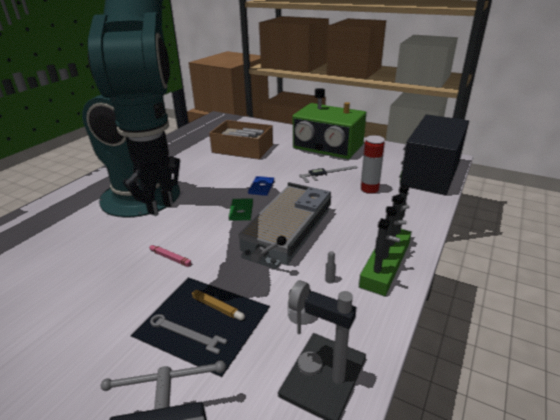

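```bash
python3 -c "
from station import r
print(r.hand_in())"
```

```text
the job is handed in; nothing more can be done
None
```

The job is done and handed in at about 27.5 s of the 72 s allowed.

- **Plate:** I picked up the white-nosed brass drift and pushed the steel plate with its nose. It went back onto the back rail until I felt about 16 N along that axis, with a sideways force of about 6 N as well. Then it went along onto the end rail until I felt about 18 N. A close wrist picture taken before switching showed the long edge parallel to the back rail to about 0.3 mm. The end-rail fit rests on that felt stop and on the pictures, including the last top picture, which shows the plate square in the corner.
- **Lever:** I swung it over with the drift held crosswise. It pressed against the ON stop with about 17 N, and the knob was afterwards within about 1 pixel of the expected ON position. It had started at about 0.2 rad instead of exactly at OFF.
- **Drift and the rest:** The drift lies back on the mat at its original spot, and everything else looks unmoved in the last pictures. The gripper is open and clear of everything.
- **What disagreed:** My predicted plate corners differed from the picture by up to about 2 pixels. I put this down to calibration and my estimate of the chuck's yaw, because comparing the plate directly with the rail showed it seated. The drift also turned slightly in the grip while pushing the lever, with no effect on the result.

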